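# Measure the depth of a wall shelf with a tape measure

### The arm

A 7-joint arm with a two-finger parallel gripper is mounted at the origin on the work surface. World frame = base frame: x ahead of the robot, y to its left, z up, the work surface at z = 0. Lengths are in mm, angles in degrees, forces in N, time in s.
With the tool pointing down it reaches from about 400 to 900 mm from the base axis. Payload 5.5 kg.
Tool frame: the origin (TCP) lies at the very end of the fingers, on their centre line; the grasp point (between the pads) lies 19 mm behind it (manip.tcp_to_grasp is the distance from the TCP to the grasp point, in mm); z points along the fingers, y is the line along which they close (so a half turn about z gives the same grasp; the last joint's range is limited). The gripper opens to 92 mm and grips with 3 to 60 N. Pads are 19 mm wide; open, the fingers measure 130 mm over their backs; the gripper's body (75 mm by 190 mm) begins 47 mm behind the grasp point.
Start: joints at [86.413, 28.699, -24.465, 88.831, 12.651, 65.22, -12.049], TCP at [208.077, -615.795, 226.729] pointing down, gripper open.
Joint ranges: [-164.97, 164.97], [-17.58, 116.51], [-87.97, 89.64], [11.32, 138.91], [-80.73, 260.73], [10.89, 115.49], [-147.41, 147.41]. Speed limits (degrees/s): [147.25, 147.25, 180, 180, 180, 180, 180].

### API

Orientations are given as a 3x3 rotation matrix whose columns are the frame's x, y, z axes.
In Python, from cell import manip gives the robot as it stands.
- The arm moves only by the tool drive_tool, never from a script. Its argument "plan" is a list of rows, each an object with "xyz": the shift along the tool's x, y, z in units of 1 m (1.0 is 1 m), a list of three; "turn": the turn, a rotation vector about the tool's x, y, z in units of pi rad (1.0 is pi rad), a list of three; "gripper": the closure, from 0 (fully open) to 1 (shut). In form: [{"xyz": [x, y, z], "turn": [wx, wy, wz], "gripper": gripper}, ...]. A call has 1 to 10 rows; each row is the pose to reach, as a shift and turn from the pose commanded when the call began, along the tool's axes at that moment, turning the shorter way round; what a row does not reach only later rows make up. A row lasts 1/8 s, in which the tool goes at most 62.5 mm and 10.7 degrees, less where a joint would pass 70% of its speed; a pose out of reach is approached as far as the arm can. A call with a number of a shift or a turn outside -1 to 1 is refused whole. A call with a gripper value outside its range is refused whole. The fingers move at their own pace and stop on an object; the grip force is fixed at half the most. Time passes only in rows, so rows that repeat a pose let the fingers close. It gives the time, the measured TCP pose, the force, the opening and the grip force at its end, in the units of the state.
- manip.observe(): the state, without advancing time (a new reading comes with each control period).
- manip.get_image(name): name is "side" or "top" or "wrist"; returns (picture, depth): 420x560x3 uint8, blue, green, red; 420x560 float32, mm along the optical axis (not along the pixel's ray), 0 where there is no reading.
- manip.camera_info(name): a dict with "K" (3x3 intrinsics, pixels), "rvec" (rotation vector, rad) and "tvec" (3), from world to camera coordinates, as OpenCV has them. Camera axes: x right, y down, z forward; pixel columns grow to the right and rows downward; lengths in mm; the calibration is good to about 2 mm. A picture is of the moment at which its call begins: read the wrist's pose just before it. camera_info takes no time and is no camera call; for the wrist camera it gives the pose at the moment of the call.
- manip.sign_off(): hands the job in; it is judged then, once.
Trained networks look in the newest picture that a camera, given by its name, has taken for a name from the list of things; names that differ only in an ending like _2 or _b are one class to them, and where a whole thing is asked for, a point or a joint stands for the part that bears it (a point fixed in the world has none). Each returns a list of dicts, best first, with "p" (0 to 1); they miss things now and then, are a little off and sometimes report something else, mostly with a low value. They report only what shows in the picture. A call takes as long as a camera call. They do not tell look-alikes from the thing itself.
- manip.spot_in(camera, thing): "centre" ([row, column] in pixels, amid what is visible of it).
- manip.mark_of(camera, thing): "centre" ([row, column] in pixels: a listed point, or the origin of a listed thing).
The state is a dict: "clock": time; "q": joint angles; "qd": joint speeds; "tau": joint torques, N m; "position": TCP position; "eef_rot": TCP orientation; "ft_force": force on the tool from outside, world axes, zero at the start; "torque": the same for the moment, N m; "grip_width": finger opening in mm; "grip_force": force on a finger pad.
Only numpy, scipy, OpenCV 4.12 (cv2) and the standard library are available. Lean on these libraries where they do the work, as an engineer would, in place of code of your own. Each camera call takes 0.05 s, during which the arm holds its last target. There are 200 camera calls.

### The job

Find out how deep the steel wall shelf is: hook the end of the tape measure over the shelf's front edge, draw the case back square across the shelf against its spring until its back butts against the shelf's upstand, and set it down there. Then push the thumb lock down so that the reading stays, and leave the tape standing on the shelf, hooked, locked and let go. Leave the other things where they are.

Things in the scene. Friction and masses are not known exactly. Their poses are not given: they have to be found in the camera images.
- tape_centre (a point): Centre of the tape measure's case: grey and black rounded block 84 mm long (x), 42 thick (y, flat sides), 66 high (z), 0.4 kg, rubber feet; 33 mm above the feet's underside. x points from mouth (front) to flat back, z up. Starts standing level on the carton, mouth end jutting 12 to 16 mm over its edge, hook hanging free. The feet grip: let go on the shelf, blade out, it stays put against its spring.
- tape_hook (a point): Inner face (towards the case) of the steel hook at the blade's end, middle of the part hanging below the feet. The hook is 22 mm wide, 2.5 thick and reaches 8 mm below the feet's underside; blade in, its inner face is 4 mm ahead of the case's front, 46 mm ahead of tape_centre and this point 37 mm lower. The yellow blade is stiff and runs about 6 mm above the feet's underside. Axes as tape_centre.
- tape_back (a point): Middle of the flat back face of the case, 42 mm behind tape_centre along its x.
- tape_blade (a joint): How far the blade is drawn out of the case, m: 0 (in) to 0.20. A spring of about 1.4 N (in) to 1.8 N (out) pulls it in; unlocked, it slides freely.
- tape_lock_top (a point): Middle of the top of the thumb lock, a black ribbed button 22 by 20 mm on top of the case near the mouth, 24 mm ahead of tape_centre; when up, 10 mm above the case's top and 43 mm above tape_centre.
- tape_lock (a joint): Thumb lock, m: 0 up (blade free), 0.008 pushed fully down (blade clamped). It moves straight down, takes about 6 N, and stays where it is left.
- shelf_front (a point): Middle of the front top edge of the shelf, 40 mm above the table. Stainless wall shelf, fixed, lying on the table: flat top 300 mm wide (its y), 260 mm deep from front edge to upstand, front rim folded straight down to the table. x points from the front edge towards the upstand, z up.
- shelf_stop (a point): Foot of the upstand, middle of its front face, on the top surface, 260 mm behind shelf_front. The upstand is an upright steel strip along the whole back edge, rising 45 mm above the top surface. Axes as shelf_front.
- carton: Flat cardboard carton, 160 mm (its x) by 130 mm by 70 mm high, fixed on the table to the left or right of the shelf; origin at the centre of its underside. The tape measure starts on it.
- can: Bystander: a food can, 104 mm across, 118 mm high, on the other side of the shelf. Origin at the centre of its underside.
- squeeze: Bystander: a red squeeze bottle with a pointed nozzle, 64 mm across, 205 mm high. Origin at the centre of its underside.
- jar: Bystander: a small jar, 70 mm across, 90 mm high. Origin at the centre of its underside.
Not all that is in view belongs to the job. What is shaped like the part that bears tape_centre but pink is not meant.

How it is judged:
By the outcome, as a careful person would: the job done as asked, in the order asked, and still so for the second after the job is handed in, with the robot touching nothing.
It also fails if it takes over 51 s, if anything falls off the work surface, if the arm or the gripper's body presses on something with over 40 N, if the wrist force passes 120 N, or if a joint passes its speed limit or range.

## Working session

There is one attempt and no reset: what is moved stays moved. The work goes in short steps, Python scripts to look and compute and a tool call to move; the robot and the scene stay as the last step left them, time stands still between calls to the robot, and variables do not carry over. Pictures are saved under pics/ and viewed, at most 10 in all, crops included, and the job is handed in when it is done.

Besides the shell and the picture viewer there is one more tool, called after ">>>" by a JSON object that holds its "api" and its "payload", one argument or row to a line. drive_tool: Moves the arm, as the interface text tells. Shifts and turns lie within -1 to 1; 1 stands for 1 m of shift or pi rad of turn. Its arguments: {"type":"object","properties":{"plan":{"type":"array","items":{"type":"object","properties":{"xyz":{"type":"array","items":{"type":"number"}},"turn":{"type":"array","items":{"type":"number"}},"gripper":{"type":"number"}}}}},"required":["plan"]}

```bash
mkdir -p pics; ls
cat > h.py <<'E'
import numpy as np, cv2
from cell import manip
def cam(n):
    c=manip.camera_info(n); R=cv2.Rodrigues(np.array(c["rvec"],float))[0]
    return np.array(c["K"],float),R,np.array(c["tvec"],float).ravel()
def unproj(c,rc,d):
    K,R,t=c; p=np.linalg.inv(K)@np.array([rc[1],rc[0],1.])*d
    return R.T@(p-t)
def onz(c,rc,z):
    K,R,t=c; o=-R.T@t; r=R.T@np.linalg.inv(K)@np.array([rc[1],rc[0],1.])
    return o+r*(z-o[2])/r[2]
def cloud(c,D):
    K,R,t=c; v,u=np.indices(D.shape); P=np.stack([u*D,v*D,D],-1).reshape(-1,3)
    P=np.stack([(u-K[0,2])/K[0,0]*D,(v-K[1,2])/K[1,1]*D,D],-1)
    W=(P-t)@R; W[D<=0]=np.nan
    return W
E
python3 - <<'E'
from h import *
np.set_printoptions(precision=1,suppress=True)
ims=[]
for n in ["top","side"]:
    I,D=manip.get_image(n); c=cam(n); np.savez(f"{n}.npz",I=I,D=D); cv2.imwrite(f"pics/{n}1.png",I)
    print(n,"cam at",-c[1].T@c[2],"axis",c[1][2])
    for t in ["tape_centre","tape_hook","tape_lock_top","tape_back","shelf_front","shelf_stop","carton"]:
        z={"tape_centre":103,"tape_hook":66,"tape_lock_top":146,"tape_back":103,"shelf_front":40,"shelf_stop":40,"carton":0}[t]
        print(t,[(round(r["p"],2),np.round(r["centre"]),onz(c,r["centre"],z)) for r in manip.mark_of(n,t)[:3]])
s=manip.observe();print(s["clock"],s["position"],s["eef_rot"],s["ft_force"],s["grip_width"])
E
```

```text
pics
top cam at [ 264.9 -132.7 1340.2] axis [ 0.2 -0.  -1. ]
tape_centre [(0.96, array([226., 348.]), array([ 448.5, -329.8,  103. ])), (0.84, array([297., 330.]), array([ 252.1, -281.8,  103. ])), (0.58, array([240., 456.]), array([ 419.3, -633.1,  103. ]))]
tape_hook [(0.44, array([241., 340.]), array([ 409.9, -315.3,   66. ]))]
tape_lock_top [(0.46, array([231., 348.]), array([ 429.6, -324.1,  146. ])), (0.46, array([252., 465.]), array([ 382.1, -637.9,  146. ]))]
tape_back [(0.93, array([211., 348.]), array([ 492.6, -330.9,  103. ])), (0.82, array([290., 344.]), array([ 272.6, -319.6,  103. ])), (0.76, array([236., 442.]), array([ 428.1, -595.4,  103. ]))]
shelf_front [(0.78, array([227., 207.]), array([443.2,  74.4,  40. ]))]
shelf_stop [(0.56, array([146., 234.]), array([694. ,   6.5,  40. ]))]
carton [(0.85, array([219., 352.]), array([ 486.1, -359.3,    0. ]))]
side cam at [-398.8  721.9 1144.1] axis [ 0.5 -0.5 -0.6]
tape_centre [(0.57, array([238., 356.]), array([ 208.5, -226.6,  103. ])), (0.57, array([174., 378.]), array([ 360.4, -562.7,  103. ])), (0.46, array([207., 326.]), array([ 378.8, -281.2,  103. ]))]
tape_hook [(0.46, array([205., 326.]), array([ 413.5, -324.2,   66. ]))]
tape_lock_top [(0.53, array([238., 346.]), array([ 204.9, -164.9,  146. ])), (0.39, array([173., 388.]), array([ 306.7, -536. ,  146. ]))]
tape_back [(0.91, array([187., 310.]), array([ 493.7, -328.5,  103. ])), (0.74, array([185., 323.]), array([ 463.5, -367.9,  103. ])), (0.71, array([177., 369.]), array([ 374.6, -520.3,  103. ]))]
shelf_front [(0.9, array([264., 238.]), array([445.1,  68.3,  40. ])), (0.57, array([197., 283.]), array([ 581.1, -277.2,   40. ]))]
shelf_stop [(0.57, array([220., 208.]), array([683.1,  -0.8,  40. ]))]
carton [(0.84, array([202., 313.]), array([ 509.3, -370. ,    0. ]))]
0.8 [ 208.1 -615.8  226.8] [[ 0.9  0.3  0. ]
 [ 0.3 -0.9 -0. ]
 [ 0.   0.  -1. ]] [ 0.4 -0.1  0.3] 92.08660074298079
```

View pics/top1.png

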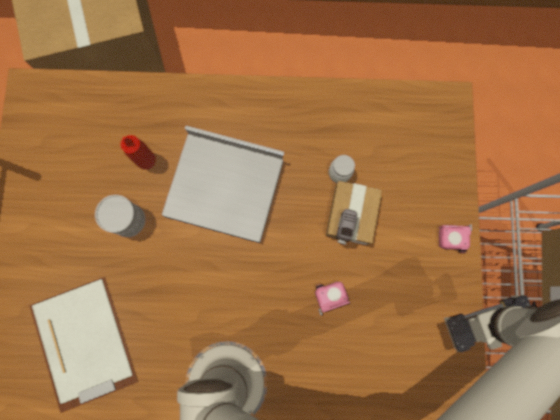

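Run:
```python
from h import *
np.set_printoptions(precision=4,suppress=True)
print(manip.observe()["eef_rot"])
for n in ["top","side"]:
    f=np.load(n+".npz");D=f["D"];W=cloud(cam(n),D)
    def rect(m,name):
        p=W[m][:,:2].astype(np.float32); print(n,name,len(p),cv2.minAreaRect(p),np.median(W[m][:,2]))
    x,y,z=W[...,0],W[...,1],W[...,2]
    near=(np.hypot(x-450,y+330)<150)
    rect((z>32)&(z<47)&(np.hypot(x-570,y-40)<260)&(y>-180),"shelf top")
    rect((z>62)&(z<78)&near,"carton top")
    rect((z>128)&(z<141)&(np.hypot(x-450,y+330)<90),"tape top")
    rect((z>141)&(z<152)&(np.hypot(x-450,y+330)<90),"lock top")
    rect((z>75)&(z<100)&(np.hypot(x-570,y-40)<260)&(y>-180),"upstand top")
```

```text
[[ 0.9474  0.3201  0.0001]
 [ 0.3201 -0.9474 -0.0001]
 [ 0.      0.0001 -1.    ]]
top shelf top 8502 ((574.02783203125, 82.76924133300781), (425.13592529296875, 292.33843994140625), 82.75611114501953) 41.061086698514856
top carton top 1986 ((495.2359924316406, -355.8177795410156), (130.54698181152344, 191.79098510742188), 79.4124526977539) 70.75534545269076
top tape top 346 ((452.4886169433594, -327.05548095703125), (42.63836669921875, 83.12779235839844), 76.90774536132812) 135.10991078515195
top lock top 67 ((450.09686279296875, -328.10650634765625), (20.33757781982422, 66.44601440429688), 72.45745086669922) 145.43504978663708
top upstand top 538 ((644.3291015625, 107.3839111328125), (199.36911010742188, 465.97247314453125), 26.71061897277832) 85.35908401561369
side shelf top 5046 ((582.8715209960938, 88.78901672363281), (417.7479553222656, 273.4162902832031), 76.59373474121094) 40.7369132388405
side carton top 626 ((495.6114501953125, -356.6117858886719), (137.1663055419922, 196.03726196289062), 79.81655883789062) 70.64840528526906
side tape top 140 ((449.7096862792969, -322.99847412109375), (44.99222183227539, 86.9022445678711), 72.82686614990234) 135.09981597239437
side lock top 33 ((443.8453063964844, -329.845947265625), (27.0919246673584, 63.75588607788086), 59.21223449707031) 146.43562975016673
side upstand top 406 ((688.4014282226562, 77.9744873046875), (104.45081329345703, 441.5457763671875), 4.564477920532227) 83.52893175217255
```

The top view shows the grey tape on the carton at (348,226), mouth toward the robot (hook near (343,241)). The jar is at (342,168) and the pink decoys at (332,296) and (456,237). The shelf is centred on (224,186) with its upstand at the far edge; the can (118,214) and bottle (138,152) are on its left. Next I'll fit the shelf more tightly.

Run:
```python
from h import *
np.set_printoptions(precision=4,suppress=True)
for n in ["top","side"]:
    f=np.load(n+".npz");D=f["D"];W=cloud(cam(n),D)
    x,y,z=W[...,0],W[...,1],W[...,2]
    m=((z>35)&(z<46)).astype(np.uint8)
    m=cv2.morphologyEx(m,cv2.MORPH_OPEN,np.ones((3,3)))
    k,L,S,C=cv2.connectedComponentsWithStats(m); i=L[(226,207)] if n=="top" else L[240,238]
    i=i or 1+np.argmax(S[1:,4]); M=L==i
    r=cv2.minAreaRect(W[M][:,:2].astype(np.float32)); print(n,"shelf",M.sum(),r,"z",np.median(z[M])); print(cv2.boxPoints(r))
    m=(z>80)&(z<92)&(x>600)&(x<780)&(y>-130)&(y<190)
    k,L,S,C=cv2.connectedComponentsWithStats(m.astype(np.uint8)); i=1+np.argmax(S[1:,4]); M=L==i
    r=cv2.minAreaRect(W[M][:,:2].astype(np.float32)); print("upstand",M.sum(),r)
    for t,zz in [("squeeze",0),("can",0),("jar",0)]:
        print(t,[(round(q["p"],2),onz(cam(n),q["centre"],zz)[:2]) for q in manip.mark_of(n,t)[:1]])
```

```text
top shelf 7925 ((567.75439453125, 33.57862854003906), (300.2571716308594, 262.100830078125), 76.18765258789062) z 41.03615323667923
[[ 404.6515  -80.9213]
 [ 659.1731 -143.496 ]
 [ 730.8573  148.0786]
 [ 476.3357  210.6533]]
upstand 359 ((699.0511474609375, 8.49041748046875), (283.371826171875, 13.496549606323242), 76.363037109375)
squeeze [(0.95, array([658.7677, 277.1962]))]
can [(0.67, array([458.0094, 313.9285]))]
jar [(0.56, array([ 626.096 , -324.6391]))]
side shelf 4682 ((569.3579711914062, 32.60609436035156), (302.11419677734375, 273.18402099609375), 76.61904907226562) z 40.78045074126671
[[ 401.5157  -82.7395]
 [ 667.2836 -145.961 ]
 [ 737.2002  147.9517]
 [ 471.4324  211.1732]]
upstand 242 ((697.9612426757812, 8.584716796875), (285.9388427734375, 23.35007095336914), 75.68367004394531)
squeeze [(0.74, array([658.19  , 282.0729]))]
can [(0.7, array([451.6451, 322.6136]))]
jar [(0.9, array([ 618.9903, -313.6683]))]
```

>>> {"api": "drive_tool", "payload": {
  "plan": [
    {"xyz": [0.15, 0.0, -0.05], "turn": [0, 0, 0.05], "gripper": 0},
    {"xyz": [0.15, -0.1, -0.05], "turn": [0, 0, 0.1], "gripper": 0},
    {"xyz": [0.3235, -0.195, -0.04], "turn": [0, 0, 0.1767], "gripper": 0},
    {"xyz": [0.3235, -0.195, -0.04], "turn": [0, 0, 0.1767], "gripper": 0},
    {"xyz": [0.3235, -0.195, -0.04], "turn": [0, 0, 0.1767], "gripper": 0},
    {"xyz": [0.3235, -0.195, -0.04], "turn": [0, 0, 0.1767], "gripper": 0},
    {"xyz": [0.3235, -0.195, -0.04], "turn": [0, 0, 0.1767], "gripper": 0},
    {"xyz": [0.3235, -0.195, -0.04], "turn": [0, 0, 0.1767], "gripper": 0}
  ]
}}

```text
clock: 2.1
position: [453.0, -326.4, 267.0]
eef_rot: [[0.975, -0.224, 0.0], [-0.224, -0.975, -0.0], [0.0, 0.0, -1.0]]
ft_force: [-0.3, -1.8, -1.1]
grip_width: 91.9
grip_force: 0.0
```

Run:
```python
from h import *
np.set_printoptions(precision=2,suppress=True)
I,D=manip.get_image("wrist"); c=cam("wrist"); cv2.imwrite("pics/w1.png",I); np.savez("w1.npz",I=I,D=D)
W=cloud(c,D);x,y,z=W[...,0],W[...,1],W[...,2]
for a,b,n in [(130,140,"case top"),(141,152,"lock"),(64,76,"carton")]:
    m=((z>a)&(z<b)&(np.hypot(x-452,y+327)<(75 if a>100 else 140))).astype(np.uint8)
    k,L,S,C=cv2.connectedComponentsWithStats(m); 
    if k>1:
        M=L==1+np.argmax(S[1:,4]); print(n,M.sum(),cv2.minAreaRect(W[M][:,:2].astype(np.float32)),np.median(z[M]))
for t,zz in [("tape_lock_top",146),("tape_back",103),("tape_hook",66),("tape_centre",103)]:
    print(t,[(round(q["p"],2),np.round(q["centre"]),onz(c,q["centre"],zz)[:2]) for q in manip.mark_of("wrist",t)[:2]])
```

```text
case top 2278 ((452.0494079589844, -328.7001953125), (38.1723747253418, 79.103271484375), 77.88177490234375) 135.38324653718
lock 422 ((428.04827880859375, -323.0488586425781), (19.274765014648438, 22.425491333007812), 77.3048095703125) 145.79785800228433
carton 12623 ((496.80682373046875, -357.946533203125), (130.14125061035156, 161.33824157714844), 79.26026153564453) 69.97379515939433
tape_lock_top [(0.94, array([223., 279.]), array([ 430.83, -324.69])), (0.45, array([162., 542.]), array([ 433.23, -579.57]))]
tape_back [(0.79, array([297., 311.]), array([ 314.19, -338.31])), (0.76, array([139., 491.]), array([ 457.49, -563.  ]))]
tape_hook []
tape_centre [(0.86, array([307., 290.]), array([ 306.73, -309.6 ])), (0.63, array([137., 526.]), array([ 450.73, -598.87]))]
```

View pics/w1.png

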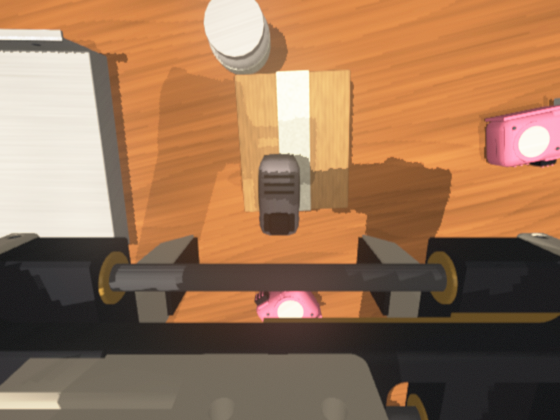

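The wrist view shows the tape between the open fingers, lock at (279,223), with the jar clear at (238,40). I'll descend and grip.

>>> {"api": "drive_tool", "payload": {
  "plan": [
    {"xyz": [-0.001, 0.0024, 0.06], "turn": [0, 0, 0], "gripper": 0},
    {"xyz": [-0.001, 0.0024, 0.12], "turn": [0, 0, 0], "gripper": 0},
    {"xyz": [-0.001, 0.0024, 0.155], "turn": [0, 0, 0], "gripper": 0},
    {"xyz": [-0.001, 0.0024, 0.173], "turn": [0, 0, 0], "gripper": 0},
    {"xyz": [-0.001, 0.0024, 0.173], "turn": [0, 0, 0], "gripper": 0},
    {"xyz": [-0.001, 0.0024, 0.173], "turn": [0, 0, 0], "gripper": 1},
    {"xyz": [-0.001, 0.0024, 0.173], "turn": [0, 0, 0], "gripper": 1},
    {"xyz": [-0.001, 0.0024, 0.173], "turn": [0, 0, 0], "gripper": 1},
    {"xyz": [-0.001, 0.0024, 0.173], "turn": [0, 0, 0], "gripper": 1},
    {"xyz": [-0.001, 0.0024, 0.173], "turn": [0, 0, 0], "gripper": 1}
  ]
}}

```text
clock: 3.6
position: [450.7, -329.6, 93.9]
eef_rot: [[0.974, -0.227, 0.0], [-0.227, -0.974, -0.0], [0.0, -0.0, -1.0]]
ft_force: [0.5, 8.0, 6.9]
grip_width: 46.6
grip_force: 4.6
```

>>> {"api": "drive_tool", "payload": {
  "plan": [
    {"xyz": [0, 0, 0], "turn": [0, 0, 0], "gripper": 1},
    {"xyz": [0, 0, 0], "turn": [0, 0, 0], "gripper": 1},
    {"xyz": [0, 0, 0], "turn": [0, 0, 0], "gripper": 1},
    {"xyz": [0, 0, 0], "turn": [0, 0, 0], "gripper": 1}
  ]
}}

```text
clock: 4.1
position: [451.1, -328.0, 93.9]
eef_rot: [[0.974, -0.226, 0.0], [-0.226, -0.974, 0.002], [-0.0, -0.002, -1.0]]
ft_force: [1.0, 5.9, 4.8]
grip_width: 42.0
grip_force: 30.0
```

>>> {"api": "drive_tool", "payload": {
  "plan": [
    {"xyz": [0, 0, -0.03], "turn": [0, 0, 0], "gripper": 1},
    {"xyz": [0, 0, -0.06], "turn": [0, 0, 0], "gripper": 1},
    {"xyz": [-0.01, -0.04, -0.065], "turn": [0, 0, 0], "gripper": 1},
    {"xyz": [-0.022, -0.095, -0.065], "turn": [0, 0, 0], "gripper": 1},
    {"xyz": [-0.034, -0.155, -0.065], "turn": [0, 0, 0.0035], "gripper": 1},
    {"xyz": [-0.046, -0.215, -0.065], "turn": [0, 0, 0.0035], "gripper": 1},
    {"xyz": [-0.056, -0.275, -0.065], "turn": [0, 0, 0.0035], "gripper": 1},
    {"xyz": [-0.064, -0.33, -0.06], "turn": [0, 0, 0.0035], "gripper": 1},
    {"xyz": [-0.068, -0.368, -0.04], "turn": [0, 0, 0.0035], "gripper": 1},
    {"xyz": [-0.068, -0.38, -0.02], "turn": [0, 0, 0.0035], "gripper": 1}
  ]
}}

```text
clock: 5.35
position: [470.6, 58.6, 113.0]
eef_rot: [[0.972, -0.234, 0.0], [-0.234, -0.972, 0.001], [0.0, -0.001, -1.0]]
ft_force: [0.5, -1.3, -5.0]
grip_width: 41.7
grip_force: 30.0
```

Run:
```python
from h import *
np.set_printoptions(precision=4,suppress=True)
s=manip.observe();print(s["position"],s["eef_rot"],s["ft_force"],s["grip_width"])
I,D=manip.get_image("wrist"); np.savez("w2.npz",I=I,D=D); cv2.imwrite("pics/w2.png",I);c=cam("wrist")
W=cloud(c,D);x,y,z=W[...,0],W[...,1],W[...,2]
m=((z>35)&(z<46)).astype(np.uint8);k,L,S,C=cv2.connectedComponentsWithStats(m);M=L==1+np.argmax(S[1:,4])
print("shelf z",np.median(z[M]))
m=((z>80)&(z<90)&(x>600)&(x<780)&(y>-130)&(y<190)).astype(np.uint8);k,L,S,C=cv2.connectedComponentsWithStats(m)
if k>1:
    M=L==1+np.argmax(S[1:,4]);print("upstand",M.sum(),cv2.minAreaRect(W[M][:,:2].astype(np.float32)))
I,D=manip.get_image("side"); cv2.imwrite("pics/s2.png",cv2.resize(I[150:360,120:400],None,fx=2.8,fy=2.8))
W=cloud(cam("side"),D);x,y,z=W[...,0],W[...,1],W[...,2]
```

```text
[470.595   58.5926 112.9807] [[ 0.9723 -0.2339  0.0004]
 [-0.2339 -0.9723  0.0007]
 [ 0.0002 -0.0008 -1.    ]] [ 0.4663 -1.3227 -4.9611] 41.7385692876324
shelf z 37.48512495110022
```

View pics/w2.png

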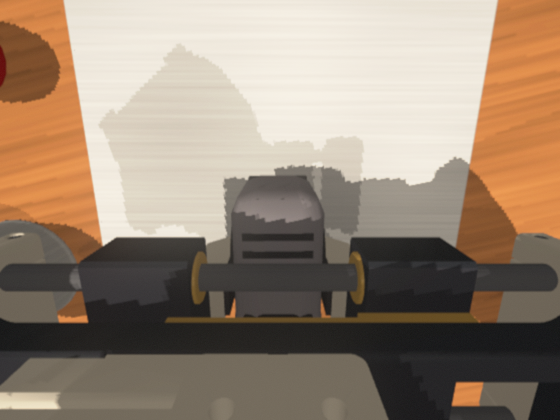

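View pics/s2.png

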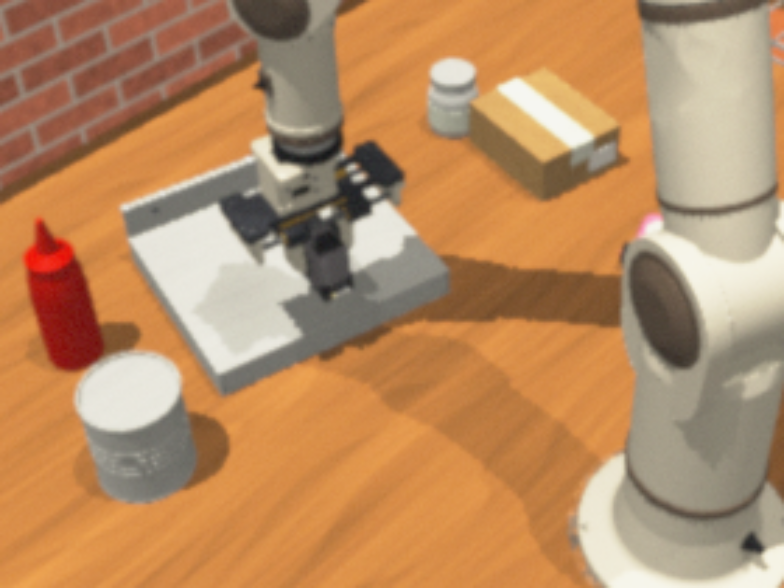

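The side view shows the held tape above the shelf's front edge near (330,270), square-looking, nothing touched. The wrist view shows the shelf's side edges from (65,0) to (105,240) and from (497,0) to (458,200), nearly symmetric. I'll check the yaw from those edges.

Run:
```python
from h import *
D=np.load("w2.npz")["D"];c=cam("wrist");W=cloud(c,D);z=W[...,2]
s=manip.observe();R=np.array(s["eef_rot"]);print(s["position"],"tool yaw",np.degrees(np.arctan2(R[1,0],R[0,0])))
for side in (0,1):
    P=[]
    for r in range(5,200 if side else 150,3):
        if side==0 and 20<r<90: pass
        ok=np.where((z[r]>33)&(z[r]<46))[0]
        if len(ok): P.append(W[r,ok[-1] if side else ok[0],:2])
    P=np.array(P,np.float32); v=cv2.fitLine(P,cv2.DIST_HUBER,0,.01,.01).ravel()
    print(len(P),"yaw",np.degrees(np.arctan(v[1]/v[0])),"pt",v[2:])
    n=np.array([0.2377,0.9713]);print(" lateral of edge",n@v[2:]," TCP lateral",n@s["position"][:2])
```

```text
[468.59306379  57.0505211  111.46369752] tool yaw -13.580465028729606
49 yaw -13.720768 pt [601.5238 177.2887]
 lateral of edge 315.18271884765625  TCP lateral 166.7977424124407
65 yaw -13.735087 pt [ 514.0526  -107.92539]
 lateral of edge 17.362372548675523  TCP lateral 166.7977424124407
```

>>> {"api": "drive_tool", "payload": {
  "plan": [
    {"xyz": [0, 0, 0.02], "turn": [0, 0, 0.001], "gripper": 1},
    {"xyz": [0, 0, 0.035], "turn": [0, 0, 0.001], "gripper": 1},
    {"xyz": [0, 0, 0.043], "turn": [0, 0, 0.001], "gripper": 1},
    {"xyz": [0, 0, 0.043], "turn": [0, 0, 0.001], "gripper": 1},
    {"xyz": [0, 0, 0.043], "turn": [0, 0, 0.001], "gripper": 1}
  ]
}}

```text
clock: 6.08
position: [471.3, 55.8, 71.2]
eef_rot: [[0.97, -0.241, 0.001], [-0.241, -0.97, 0.0], [0.001, -0.0, -1.0]]
ft_force: [0.1, -0.4, -5.3]
grip_width: 41.8
grip_force: 30.0
```

```bash
cat >> h.py <<'E'
def avg(n=4):
    S=[]
    for i in range(n):
        s=manip.observe(); S.append(np.r_[s["position"],s["ft_force"],np.degrees(np.arctan2(s["eef_rot"][1][0],s["eef_rot"][0][0]))]); manip.get_image("side")
    S=np.array(S); print(np.round(S,2)); print(np.round(S.mean(0),2),s["clock"])
E
python3 -c "
from h import *
avg(5)"
```

```text
[[ 4.7125e+02  5.5820e+01  7.1200e+01  1.1000e-01 -3.9000e-01 -5.2900e+00
  -1.3960e+01]
 [ 4.7134e+02  5.5900e+01  7.1310e+01 -0.0000e+00  6.5000e-01 -4.6900e+00
  -1.3950e+01]
 [ 4.7131e+02  5.5910e+01  7.1300e+01  8.3000e-01  2.5000e-01 -4.5800e+00
  -1.3950e+01]
 [ 4.7128e+02  5.5910e+01  7.1280e+01 -5.8000e-01  5.2000e-01 -4.0200e+00
  -1.3950e+01]
 [ 4.7118e+02  5.5920e+01  7.1210e+01 -6.0000e-02 -9.0000e-01 -5.6300e+00
  -1.3950e+01]]
[ 4.7127e+02  5.5890e+01  7.1260e+01  6.0000e-02  3.0000e-02 -4.8400e+00
 -1.3950e+01] 6.275
```

>>> {"api": "drive_tool", "payload": {
  "plan": [
    {"xyz": [0, 0, 0.0035], "turn": [0, 0, -0.0011], "gripper": 1},
    {"xyz": [0, 0, 0.0055], "turn": [0, 0, -0.0011], "gripper": 1},
    {"xyz": [0, 0, 0.0055], "turn": [0, 0, -0.0011], "gripper": 1},
    {"xyz": [0, 0, 0.0055], "turn": [0, 0, -0.0011], "gripper": 1}
  ]
}}

```text
clock: 6.82
position: [470.8, 56.0, 65.2]
eef_rot: [[0.971, -0.238, -0.0], [-0.238, -0.971, 0.0], [-0.0, -0.0, -1.0]]
ft_force: [0.5, -0.5, -4.4]
grip_width: 42.0
grip_force: 30.0
```

```bash
python3 -c "
from h import *
np.set_printoptions(suppress=True)
avg(4)
I,D=manip.get_image('side'); cv2.imwrite('pics/s3.png',cv2.resize(I[225:285,190:270],None,fx=8,fy=8))"
```

```text
[[470.76  55.95  65.2    0.51  -0.5   -4.36 -13.75]
 [470.8   55.96  65.24   0.52  -0.43  -5.05 -13.75]
 [470.86  55.92  65.28   0.28   0.43  -4.21 -13.75]
 [470.84  55.93  65.29  -0.19   0.17  -4.68 -13.75]]
[470.81  55.94  65.25   0.28  -0.08  -4.57 -13.75] 6.975
```

View pics/s3.png

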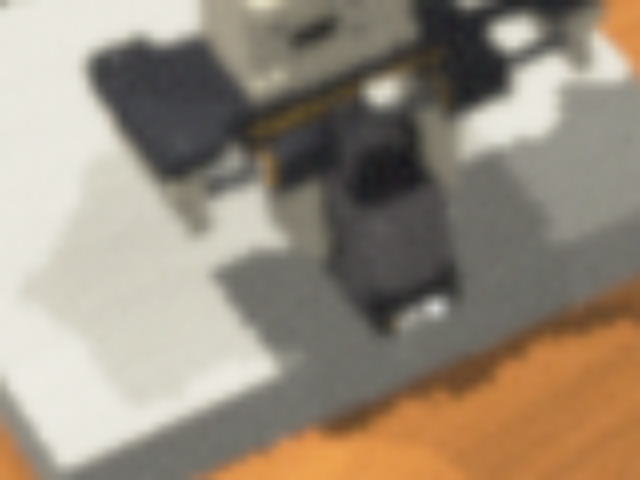

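The side crop shows the tape just above the shelf with the bright hook at (420,310), ahead of the front rim. I'll draw back.

>>> {"api": "drive_tool", "payload": {
  "plan": [
    {"xyz": [0.008, 0, 0], "turn": [0, 0, 0], "gripper": 1},
    {"xyz": [0.014, 0, 0], "turn": [0, 0, 0], "gripper": 1},
    {"xyz": [0.02, 0, 0], "turn": [0, 0, 0], "gripper": 1},
    {"xyz": [0.03, 0, 0], "turn": [0, 0, 0], "gripper": 1},
    {"xyz": [0.042, 0, 0], "turn": [0, 0, 0], "gripper": 1},
    {"xyz": [0.055, 0, 0], "turn": [0, 0, 0], "gripper": 1},
    {"xyz": [0.06, 0, 0], "turn": [0, 0, 0], "gripper": 1},
    {"xyz": [0.06, 0, 0], "turn": [0, 0, 0], "gripper": 1}
  ]
}}

```text
clock: 8.07
position: [529.4, 41.6, 65.2]
eef_rot: [[0.971, -0.238, 0.0], [-0.238, -0.971, 0.0], [0.0, -0.0, -1.0]]
ft_force: [-0.6, 1.2, -5.0]
grip_width: 41.9
grip_force: 30.0
```

```bash
python3 -c "
from h import *
np.set_printoptions(suppress=True)
avg(4)
I,D=manip.get_image('side'); cv2.imwrite('pics/s4.png',cv2.resize(I[215:285,190:275],None,fx=8,fy=8))"
```

```text
[[529.44  41.6   65.15  -0.55   1.17  -4.98 -13.78]
 [528.92  41.73  65.09  -2.65   0.64  -3.97 -13.76]
 [528.68  41.84  65.13  -2.69   1.52  -4.21 -13.74]
 [528.59  41.88  65.16  -1.02   1.04  -5.14 -13.73]]
[528.91  41.76  65.13  -1.73   1.09  -4.58 -13.75] 8.225
```

View pics/s4.png

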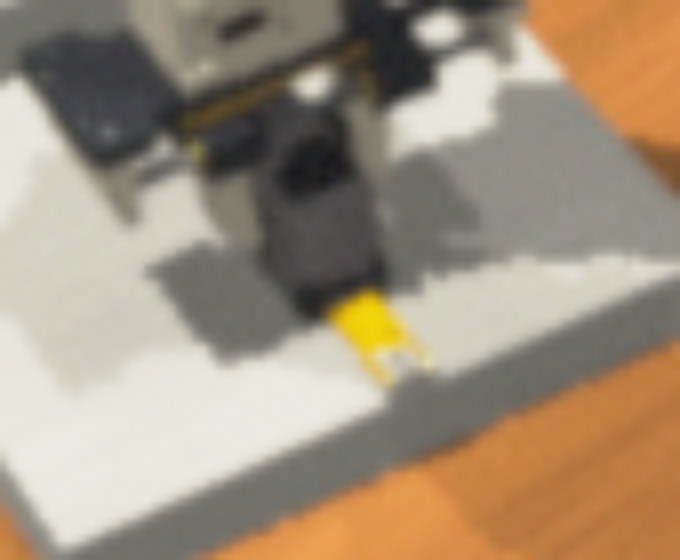

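The blade shows yellow at (370,320), with the hook caught on the front edge at (405,365), and the spring pull reads about 1.8 N. I'll keep drawing.

>>> {"api": "drive_tool", "payload": {
  "plan": [
    {"xyz": [0.012, 0, 0], "turn": [0, 0, 0], "gripper": 1},
    {"xyz": [0.03, 0, 0], "turn": [0, 0, 0], "gripper": 1},
    {"xyz": [0.048, 0, 0], "turn": [0, 0, 0], "gripper": 1},
    {"xyz": [0.066, 0, 0], "turn": [0, 0, 0], "gripper": 1},
    {"xyz": [0.084, 0, 0], "turn": [0, 0, 0], "gripper": 1},
    {"xyz": [0.098, 0, 0], "turn": [0, 0, 0], "gripper": 1},
    {"xyz": [0.108, 0, 0], "turn": [0, 0, 0], "gripper": 1},
    {"xyz": [0.114, 0, 0], "turn": [0, 0, 0], "gripper": 1},
    {"xyz": [0.116, 0, 0], "turn": [0, 0, 0], "gripper": 1},
    {"xyz": [0.116, 0, 0], "turn": [0, 0, 0], "gripper": 1}
  ]
}}

```text
clock: 9.57
position: [641.5, 14.2, 65.2]
eef_rot: [[0.971, -0.237, -0.0], [-0.237, -0.971, 0.0], [-0.0, 0.0, -1.0]]
ft_force: [-1.1, 2.1, -3.7]
grip_width: 42.0
grip_force: 30.0
```

```bash
python3 -c "
from h import *
np.set_printoptions(suppress=True)
avg(4)"
```

```text
[[641.53  14.17  65.2   -1.08   2.06  -3.68 -13.74]
 [641.42  14.22  65.19  -1.84   1.99  -4.06 -13.74]
 [641.37  14.25  65.21  -2.32   1.57  -5.04 -13.73]
 [641.35  14.2   65.23  -1.71   0.65  -4.83 -13.73]]
[641.42  14.21  65.21  -1.74   1.57  -4.4  -13.73] 9.725
```

>>> {"api": "drive_tool", "payload": {
  "plan": [
    {"xyz": [0.004, 0, 0], "turn": [0, 0, 0], "gripper": 1},
    {"xyz": [0.007, 0, 0], "turn": [0, 0, 0], "gripper": 1},
    {"xyz": [0.009, 0, 0], "turn": [0, 0, 0], "gripper": 1},
    {"xyz": [0.01, 0, 0], "turn": [0, 0, 0], "gripper": 1},
    {"xyz": [0.01, 0, 0], "turn": [0, 0, 0], "gripper": 1}
  ]
}}

```text
clock: 10.4
position: [650.8, 11.8, 65.0]
eef_rot: [[0.971, -0.238, -0.001], [-0.238, -0.971, -0.0], [-0.001, 0.0, -1.0]]
ft_force: [-4.4, 1.8, -3.8]
grip_width: 42.0
grip_force: 30.0
```

```bash
python3 -c "
from h import *
np.set_printoptions(suppress=True)
avg(4)"
```

```text
[[650.75  11.83  65.04  -4.39   1.84  -3.75 -13.74]
 [650.75  11.82  65.02  -3.89   1.51  -3.03 -13.74]
 [650.74  11.82  65.02  -4.2    1.35  -2.8  -13.74]
 [650.74  11.77  65.03  -5.09   1.56  -2.82 -13.74]]
[650.74  11.81  65.03  -4.39   1.56  -3.1  -13.74] 10.55
```

The back has touched the upstand (pull rose to 4.5 N). I'll press on slightly and set the case down.

>>> {"api": "drive_tool", "payload": {
  "plan": [
    {"xyz": [0.001, 0, 0], "turn": [0, 0, 0], "gripper": 1},
    {"xyz": [0.0015, 0, 0.0005], "turn": [0, 0, 0], "gripper": 1},
    {"xyz": [0.0015, 0, 0.001], "turn": [0, 0, 0], "gripper": 1},
    {"xyz": [0.0015, 0, 0.0015], "turn": [0, 0, 0], "gripper": 1},
    {"xyz": [0.0015, 0, 0.0015], "turn": [0, 0, 0], "gripper": 1}
  ]
}}

```text
clock: 11.22
position: [650.8, 11.9, 64.1]
eef_rot: [[0.972, -0.237, -0.004], [-0.237, -0.972, -0.0], [-0.004, 0.001, -1.0]]
ft_force: [-10.6, 1.2, 4.3]
grip_width: 42.0
grip_force: 30.0
```

```bash
python3 -c "
from h import *
np.set_printoptions(suppress=True)
avg(3)"
```

```text
[[650.78  11.86  64.12 -10.63   1.2    4.33 -13.71]
 [650.77  11.84  64.1  -10.39   2.18   3.53 -13.71]
 [650.73  11.88  64.1   -9.89   2.18   3.96 -13.71]]
[650.76  11.86  64.11 -10.3    1.85   3.94 -13.71] 11.325
```

>>> {"api": "drive_tool", "payload": {
  "plan": [
    {"xyz": [0, 0, 0.0006], "turn": [0, 0, 0], "gripper": 1},
    {"xyz": [0, 0, 0.0006], "turn": [0, 0, 0], "gripper": 1},
    {"xyz": [0, 0, 0.0006], "turn": [0, 0, 0], "gripper": 1},
    {"xyz": [0, 0, 0.0006], "turn": [0, 0, 0], "gripper": 0.35},
    {"xyz": [0, 0, 0.0006], "turn": [0, 0, 0], "gripper": 0.3},
    {"xyz": [0, 0, 0.0006], "turn": [0, 0, 0], "gripper": 0.3},
    {"xyz": [0, 0, 0.0006], "turn": [0, 0, 0], "gripper": 0.3},
    {"xyz": [0, 0, 0.0006], "turn": [0, 0, 0], "gripper": 0.3}
  ]
}}

```text
clock: 12.38
position: [653.1, 11.2, 63.1]
eef_rot: [[0.971, -0.238, 0.0], [-0.238, -0.971, 0.0], [0.0, -0.0, -1.0]]
ft_force: [-0.6, 0.3, -0.4]
grip_width: 64.2
grip_force: 0.0
```

```bash
python3 -c "
from h import *
np.set_printoptions(suppress=True)
avg(3); print(manip.observe()['grip_width'])"
```

```text
[[653.06  11.25  63.13  -0.56   0.33  -0.4  -13.75]
 [652.99  11.31  63.1    0.42   0.9    0.17 -13.75]
 [652.95  11.34  63.1    0.63  -1.39   0.38 -13.75]]
[653.    11.3   63.11   0.16  -0.05   0.05 -13.75] 12.475
64.28903435618216
```

>>> {"api": "drive_tool", "payload": {
  "plan": [
    {"xyz": [-0.001, 0, -0.02], "turn": [0, 0, 0], "gripper": 0.3},
    {"xyz": [-0.001, 0, -0.06], "turn": [0, 0, 0], "gripper": 0.3},
    {"xyz": [-0.001, 0, -0.11], "turn": [0, 0, 0], "gripper": 0.3},
    {"xyz": [-0.01, 0, -0.13], "turn": [0, 0, 0], "gripper": 1},
    {"xyz": [-0.02, 0, -0.13], "turn": [0, 0, 0], "gripper": 1},
    {"xyz": [-0.0263, 0, -0.13], "turn": [0, 0, 0], "gripper": 1},
    {"xyz": [-0.0263, 0, -0.13], "turn": [0, 0, 0], "gripper": 1},
    {"xyz": [-0.0263, 0, -0.13], "turn": [0, 0, 0], "gripper": 1}
  ]
}}

```text
clock: 13.52
position: [626.8, 17.4, 191.9]
eef_rot: [[0.971, -0.238, -0.002], [-0.238, -0.971, 0.0], [-0.002, 0.0, -1.0]]
ft_force: [-0.3, -0.7, 0.3]
grip_width: 19.0
grip_force: 0.0
```

Run:
```python
from h import *
np.set_printoptions(suppress=True)
avg(2); print(manip.observe()['grip_width'])
I,D=manip.get_image("wrist"); c=cam("wrist"); W=cloud(c,D);x,y,z=W[...,0],W[...,1],W[...,2]
cv2.imwrite("pics/w5.png",I)
for a,b,n in [(100,108.5,"case top"),(111,121,"lock")]:
    m=((z>a)&(z<b)&(np.hypot(x-650,y-12)<75)).astype(np.uint8)
    k,L,S,C=cv2.connectedComponentsWithStats(m)
    if k>1:
        M=L==1+np.argmax(S[1:,4]); print(n,M.sum(),cv2.minAreaRect(W[M][:,:2].astype(np.float32)),np.median(z[M]))
for t,zz in [("tape_lock_top",116)]:
    print(t,[(round(q["p"],2),np.round(q["centre"]),onz(c,q["centre"],zz)[:2]) for q in manip.mark_of("wrist",t)[:2]])
I,D=manip.get_image('side'); cv2.imwrite('pics/s5.png',cv2.resize(I[190:290,150:290],None,fx=5,fy=5))
```

```text
[[626.84  17.39 191.93  -0.32  -0.74   0.32 -13.76]
 [627.11  17.43 192.16  -0.04  -0.62   0.53 -13.76]]
[626.97  17.41 192.05  -0.18  -0.68   0.43 -13.76] 13.575
10.629491922687068
case top 3341 ((652.7507934570312, 12.292036056518555), (38.78485870361328, 78.726806640625), 77.03301239013672) 105.84311238737405
lock 599 ((629.7836303710938, 17.845409393310547), (19.47283363342285, 20.907485961914062), 76.50878143310547) 116.25632400743763
tape_lock_top [(0.55, array([214., 275.]), array([628.45898022,  20.10627147]))]
```

View pics/w5.png

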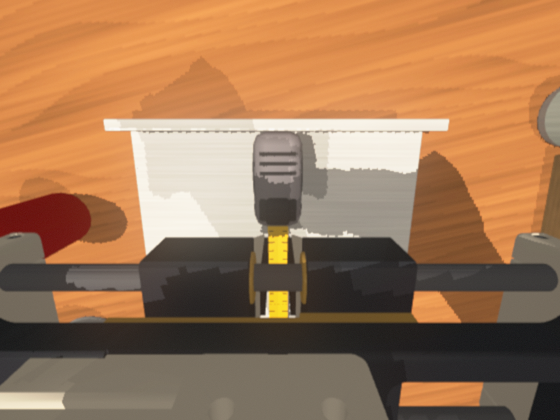

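View pics/s5.png

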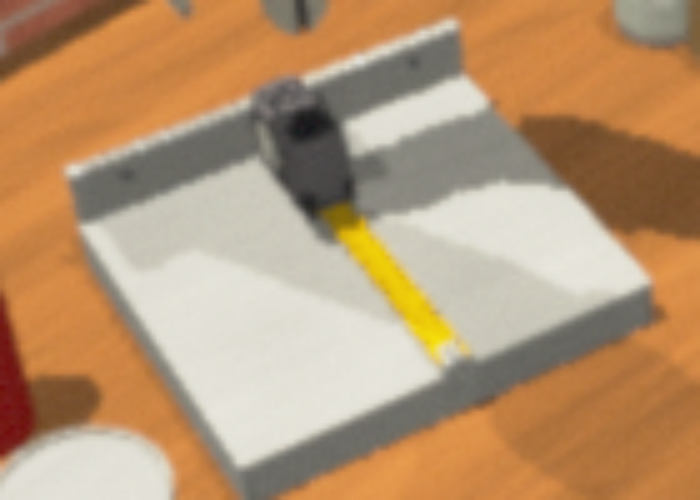

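Wrist and side views show the case square against the upstand, the blade out to the hook on the front edge (450,350), and the lock at wrist pixel (278,212). I'll press the lock.

>>> {"api": "drive_tool", "payload": {
  "plan": [
    {"xyz": [0.001, 0, 0.03], "turn": [0, 0, 0], "gripper": 1},
    {"xyz": [0.001, 0, 0.055], "turn": [0, 0, 0], "gripper": 1},
    {"xyz": [0.001, 0, 0.068], "turn": [0, 0, 0], "gripper": 1},
    {"xyz": [0.001, 0, 0.074], "turn": [0, 0, 0], "gripper": 1},
    {"xyz": [0.001, 0, 0.077], "turn": [0, 0, 0], "gripper": 1},
    {"xyz": [0.001, 0, 0.08], "turn": [0, 0, 0], "gripper": 1},
    {"xyz": [0.001, 0, 0.083], "turn": [0, 0, 0], "gripper": 1},
    {"xyz": [0.001, 0, 0.085], "turn": [0, 0, 0], "gripper": 1},
    {"xyz": [0.001, 0, 0.085], "turn": [0, 0, 0], "gripper": 1}
  ]
}}

```text
clock: 14.9
position: [628.8, 17.5, 108.7]
eef_rot: [[0.971, -0.238, 0.001], [-0.238, -0.971, 0.0], [0.001, -0.0, -1.0]]
ft_force: [-1.2, 0.6, 4.4]
grip_width: 0.4
grip_force: 2.1
```

```bash
python3 -c "
from h import *
np.set_printoptions(suppress=True)
avg(2); print(manip.observe()['grip_width'])"
```

```text
[[628.84  17.47 108.65  -1.24   0.62   4.42 -13.75]
 [628.82  17.48 108.63  -0.71  -0.05   3.58 -13.75]]
[628.83  17.47 108.64  -0.98   0.29   4.   -13.75] 14.95
0.612353607620743
```

Down to 108.6; the bottom is at about 108, so I'll press further until the force rises.

>>> {"api": "drive_tool", "payload": {
  "plan": [
    {"xyz": [0, 0, 0.0015], "turn": [0, 0, 0], "gripper": 1},
    {"xyz": [0, 0, 0.003], "turn": [0, 0, 0], "gripper": 1},
    {"xyz": [0, 0, 0.004], "turn": [0, 0, 0], "gripper": 1},
    {"xyz": [0, 0, 0.004], "turn": [0, 0, 0], "gripper": 1},
    {"xyz": [0, 0, 0.004], "turn": [0, 0, 0], "gripper": 1}
  ]
}}

```text
clock: 15.62
position: [629.0, 17.6, 108.1]
eef_rot: [[0.971, -0.238, 0.002], [-0.238, -0.971, -0.001], [0.002, 0.001, -1.0]]
ft_force: [-9.9, -1.3, 27.2]
grip_width: 0.5
grip_force: 13.6
```

>>> {"api": "drive_tool", "payload": {
  "plan": [
    {"xyz": [0, 0, -0.002], "turn": [0, 0, 0], "gripper": 1},
    {"xyz": [0, 0, -0.01], "turn": [0, 0, 0], "gripper": 1},
    {"xyz": [0, 0, -0.04], "turn": [0, 0, 0], "gripper": 1},
    {"xyz": [0, 0, -0.085], "turn": [0, 0, 0], "gripper": 1},
    {"xyz": [-0.02, 0, -0.11], "turn": [0, 0, 0], "gripper": 1},
    {"xyz": [-0.03, 0, -0.11], "turn": [0, 0, 0], "gripper": 1},
    {"xyz": [-0.03, 0, -0.11], "turn": [0, 0, 0], "gripper": 1}
  ]
}}

```text
clock: 16.5
position: [598.1, 24.3, 213.1]
eef_rot: [[0.971, -0.237, -0.002], [-0.237, -0.971, -0.001], [-0.001, 0.001, -1.0]]
ft_force: [0.1, 0.2, -0.3]
grip_width: 0.3
grip_force: 0.0
```

Run:
```python
from h import *
I,D=manip.get_image("wrist"); c=cam("wrist"); W=cloud(c,D);x,y,z=W[...,0],W[...,1],W[...,2]
for a,b,n in [(100,112,"case top"),(112,121,"lock up?"),(80,89,"upstand")]:
    m=((z>a)&(z<b)&(np.hypot(x-660,y-12)<(75 if a>90 else 150))).astype(np.uint8)
    k,L,S,C=cv2.connectedComponentsWithStats(m)
    if k>1:
        M=L==1+np.argmax(S[1:,4]); print(n,M.sum(),cv2.minAreaRect(W[M][:,:2].astype(np.float32)),np.median(z[M]))
l=np.hypot(x-628,y-18)<7; print("lock z",np.nanmedian(z[l]),l.sum())
I,D=manip.get_image('side'); cv2.imwrite('pics/s6.png',cv2.resize(I[190:290,150:290],None,fx=5,fy=5))
```

```text
case top 3672 ((652.713623046875, 11.999197006225586), (38.53716278076172, 80.23365783691406), 76.11071014404297) 105.53356385345324
upstand 3866 ((698.699462890625, 2.603271484375), (291.6315612792969, 10.383734703063965), 76.2092056274414) 84.62249384949425
lock z 318.0591183736483 6316
```

View pics/s6.png

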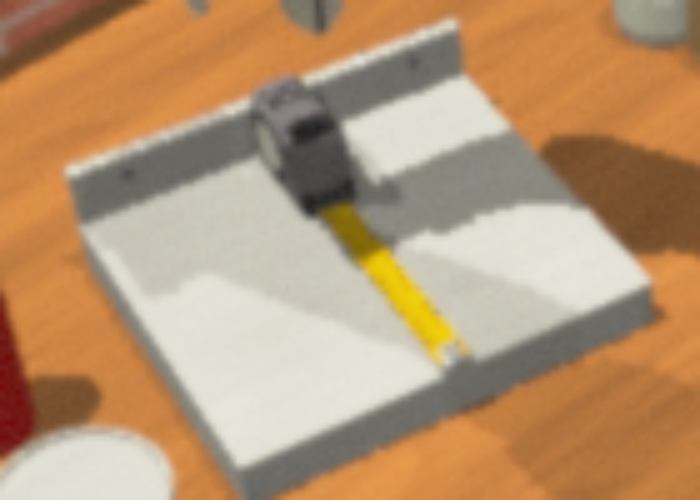

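The side view shows the lock flush, the blade out with the hook at (450,350) on the front edge, and the case against the upstand. The fitted yaws of case and upstand agree to 0.1°. Handing in.

```bash
python3 -c "
from cell import manip
print(manip.sign_off())"
```

```text
the job is handed in; nothing more can be done
None
```

I handed the job in after about 17 s of the 51 allowed. The tape stands square on the shelf, hooked over the front edge, back against the upstand, thumb lock pushed fully down and the gripper clear. The verdict was not shown.

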